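Show which one is the single basket

ROBOT

A 7-joint arm with a two-finger parallel gripper is mounted at the origin on a cart in front of the work surface, level with it; the furniture and walls round the work are solid. World frame = base frame: x ahead of the robot, y to its left, z up, the work surface at z = 0. Lengths are in m, angles in rad, forces in N, time in s.
With the tool pointing down it reaches from about 0.425 to 0.875 m from the base axis. Payload 8.4 kg.
Tool frame: the origin (TCP) lies midway between the tips of the shut fingers; the grasp point (between the pads) lies 19 mm behind it (robot.pinch_z is the distance from the TCP to the grasp point, in m); z points along the fingers, y is the line along which they close (so a half turn about z gives the same grasp; the last joint's range is limited). The gripper opens to 87 mm and grips with 3 to 60 N. Pads are 19 mm wide; open, the fingers measure 117 mm over their backs; the gripper's body (75 mm by 190 mm) begins 51 mm behind the grasp point.
Start: joints at [1.066, 0.333, 0.04, 1.465, -0.013, 1.343, -0.059], TCP at [0.257, -0.597, 0.223] pointing down, gripper open.
Joint ranges: [-2.58, 2.58], [-0.38, 2.09], [-1.3, 1.39], [0.25, 2.4], [-1.5, 4.64], [0.08, 2.09], [-2.65, 2.65]. Speed limits (rad/s): [2.22, 2.22, 2.79, 2.79, 3.14, 3.14, 3.14].

INTERFACE

Orientations are given as a 3x3 rotation matrix whose columns are the frame's x, y, z axes.
In Python, from workcell import robot, eyes gives the robot as it stands. The module is installed in compiled form; this text tells all that it offers.
- The arm moves only by the tool arm_command, never from a script. Its argument "motion" is a list of rows, each a list of 7 numbers: the turn, a rotation vector about the tool's x, y, z scaled (see below), then the shift along the tool's x, y, z scaled (see below), then the closure, from 0 (fully open) to 1 (shut). In form: [[wx, wy, wz, dx, dy, dz, gripper], ...]. A call has 1 to 10 rows; each row is the pose to reach, as a shift and turn from the pose commanded when the call began, along the tool's axes at that moment, turning the shorter way round; what a row does not reach only later rows make up. The controller multiplies each number of a shift by 50 cm and each number of a turn by 180 degrees. A row lasts 1/10 s, in which the tool goes at most 50 mm and 8.59 degrees, less where a joint would pass 70% of its speed; a pose out of reach is approached as far as the arm can. A call with a number of a shift or a turn outside -1 to 1 is refused whole. A call with a gripper value outside its range is refused whole. The fingers move at their own pace and stop on an object; "grip_force" is the grip in N (left out, the last holds). Time passes only in rows, so rows that repeat a pose let the fingers close. It gives the time, the measured TCP pose, the force, the opening and the grip force at its end, in the units of the state.
- robot.read_state(): the state, without advancing time (a new reading comes with each control period).
- eyes.snapshot(name): name is "scene" or "side" or "wrist"; returns a dict with "image" (480x640x3 uint8, blue, green, red), "camera_matrix" (3x3 intrinsics, pixels), "T" (4x4, takes a point from camera to world coordinates); the wrist camera has in their place "T_tool_cam" (4x4, takes a point from camera to tool coordinates, whose origin is the TCP and whose axes are the flange's). Camera axes: x right, y up, looking along -z (the intrinsics and any distortion apply to the point x, -y, -z); pixel columns grow to the right and rows downward; lengths in m; the calibration is good to about 2 mm. A picture is of the moment at which its call begins: read the wrist's pose just before it. There is no depth.
- robot.hand_in(): hands the job in; it is judged then, once.
The state is a dict: "clock": time; "qpos": joint angles; "qvel": joint speeds; "tau": joint torques, N m; "ee_pos": TCP position; "ee_rot": TCP orientation; "contact_force": force on the tool from outside, world axes, zero at the start; "ft_torque": the same for the moment, N m; "grip_width": finger opening in m; "grasp_force": force on a finger pad.
Only numpy, scipy, OpenCV 4.12 (cv2) and the standard library are available. Lean on these libraries where they do the work, as an engineer would, in place of code of your own. Each camera call takes 0.05 s, during which the arm holds its last target. There are 200 camera calls.

TASK

The barista at the machine wants to know which of our filter baskets is the single: push the sliding cover of the wooden basket box all the way back with your fingertips, then point at the single basket, holding the fingertips a few centimetres above its middle for at least three seconds without touching it, and finish still pointing there. Pick nothing up, do not touch or shift anything in the box, and leave the things around it where they are.

Things in the scene. Friction and masses are not known exactly. Their poses are not given: they have to be found in the camera images.
- basket_box: Dark wooden box, fixed, four compartments under a sliding cover, 185 (its x) x 164 (y) x 49 mm high. Origin at the centre of its underside; its x axis is the way the cover opens, away from the robot within 0.35 rad. Compartment centres x = -50 and +22 mm, y = +38 and -38 mm; each of the four things inside may be in any of them. Side lips 49 mm high, front rail 43, dividers 30.
- cover (a joint): Travel in m of the 6 mm wooden cover along the box's x axis: 0 shut, 0.14 fully back at its stop, all compartments open and the cover overhanging the rear of the box. Starts shut or up to 30 mm ajar, stays where it is left, runs in grooves (cannot be lifted off), needs about 2 N to slide.
- cover_bar (a point): Middle of the robot-side face of the wooden finger bar across the cover; moves with the cover. Bar 80 mm long (box y), 12 mm thick (box x), from 43 to 57 mm above the worktop; this point is at 50 mm. In front of it 30 mm of the cover's flat top (43 mm above the worktop) are free, then the front rail, no higher. Pushing this face along the box's x axis opens the cover.
- single_rim (a point): Centre of the rim (the top, about 30 mm above the worktop) of the single basket: a steel filter basket 61 mm across the rim and 22 mm high like the others, but stepped: a shoulder half way down and below it a narrow cup only 38 mm wide. Its z axis points up.
- single_basket: The single basket itself, loose in its compartment under the cover. Origin at the centre of its underside.
- basket_a: A double basket: plain steel filter basket, 61 mm across the rim and 22 mm high, smoothly tapering with no shoulder, with a wide floor (about 44 mm). Loose in its compartment. Origin at the centre of its underside.
- basket_b: A second double basket, the same as basket_a. Loose in its compartment.
- blind_disc: Black rubber cleaning disc, 58 mm across, 12 mm high, with a nub in the middle. Loose in its compartment. Origin at the centre of its underside.
- tamper: Coffee tamper standing upright on the worktop to the left of the box, 58 mm wide, 106 mm high, loose; leave it alone. Origin under its centre.
- distributor: Dark round distribution tool, 67 mm across, 38 mm high, loose on the worktop to the right of the box; leave it alone. Origin under its centre.
- pitcher: Small steel milk pitcher, 103 x 73 x 94 mm high, loose, to the right of the box; leave it alone. Origin under its centre.

How it is judged:
On the way, in this order (a step that is already met when the one before it is completed fails the run):
1. the cover is pushed fully back (value of joint cover above 0.13 m), for 0.2 s.
2. the fingertips point at the single basket from just above, for three seconds, without contact (horizontal distance between the grasp point and single_rim below 0.025 m and z of the grasp point in the frame of single_rim between 0.015 and 0.095 m and value of joint cover above 0.13 m and contact force between each of the arm, the fingers and anything else below 0.3 N), for 2.5 s.
At the end, for the whole second after the job is handed in: The cover is within 10 mm of its stop; the grasp point (2 cm behind the fingertips) is within 25 mm horizontally of the single basket's centre and 15 to 95 mm above its rim; nothing in the box has moved over 12 mm and all rests (horizontal distance between the grasp point and single_rim below 0.025 m and z of the grasp point in the frame of single_rim between 0.015 and 0.095 m and value of joint cover above 0.13 m and distance of each of single_basket, basket_a, basket_b, blind_disc from where it was at the start of the episode below 0.012 m and linear speed of each of single_basket, basket_a, basket_b, blind_disc below 0.02 m/s); the robot touches nothing.
It fails at once if the robot touches a basket or the disc (contact force between any of the fingers, the arm and single_basket above 0.3 N or contact force between any of the fingers, the arm and basket_a above 0.3 N or contact force between any of the fingers, the arm and basket_b above 0.3 N or contact force between any of the fingers, the arm and blind_disc above 0.3 N).
It fails at once if something in the box is shifted or lifted (distance of any of single_basket, basket_a, basket_b, blind_disc from where it was at the start of the episode above 0.015 m).
It fails at once if a thing beside the box is disturbed (distance of any of tamper, distributor, pitcher from where it was at the start of the episode above 0.02 m or angle between any of tamper, distributor, pitcher's own z axis and vertical above 0.3 rad).
It also fails if it takes over 42 s, if anything falls off the work surface, if the arm or the gripper's body presses on something with over 40 N, if the wrist force passes 120 N, or if a joint passes its speed limit or range.

## Working session

There is one attempt and no reset: what is moved stays moved. The work goes in short steps, Python scripts to look and compute and a tool call to move; the robot and the scene stay as the last step left them, time stands still between calls to the robot, and variables do not carry over. Pictures are saved under pics/ and viewed, at most 10 in all, crops included, and the job is handed in when it is done.

Besides the shell and the picture viewer there is one more tool, called as name([rows], argument=value, ...), one row to a line, values as JSON. arm_command: Moves the arm, as the interface text tells. Its arguments: {"type":"object","properties":{"motion":{"type":"array"},"grip_force":{"type":"number"}},"required":["motion"]}

```bash
mkdir -p pics
python3 - <<'E'
from workcell import robot, eyes
import cv2, numpy as np
np.set_printoptions(precision=4,suppress=True)
s=robot.read_state()
print(s['clock'],s['ee_pos'],s['ee_rot'],s['grip_width'])
for n in ('scene','side'):
    d=eyes.snapshot(n); cv2.imwrite(f'pics/{n}0.png',d['image']); print(n,d.keys(),d['camera_matrix'],d['T'])
E
```

```text
0.0 [ 0.2564 -0.5968  0.2217] [[ 0.9188  0.3947 -0.0007]
 [ 0.3947 -0.9188  0.0014]
 [-0.0001 -0.0016 -1.    ]] 0.086997794623324
scene dict_keys(['image', 'camera_matrix', 'T']) [[506.6501   0.     318.3666]
 [  0.     506.6501 244.7284]
 [  0.       0.       1.    ]] [[-0.8338  0.3496 -0.4272  0.0423]
 [-0.552  -0.5334  0.6409  0.6422]
 [-0.0039  0.7702  0.6378  0.798 ]
 [ 0.      0.      0.      1.    ]]
side dict_keys(['image', 'camera_matrix', 'T']) [[451.4451   0.     322.4729]
 [  0.     451.4451 244.2869]
 [  0.       0.       1.    ]] [[-1.     -0.0025 -0.0035  0.5271]
 [-0.0019 -0.4626  0.8866  0.9399]
 [-0.0038  0.8866  0.4626  0.5767]
 [ 0.      0.      0.      1.    ]]
```

View pics/scene0.png

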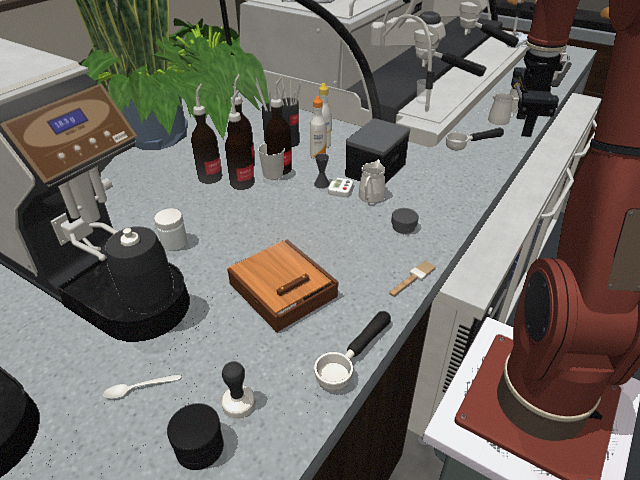

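View pics/side0.png

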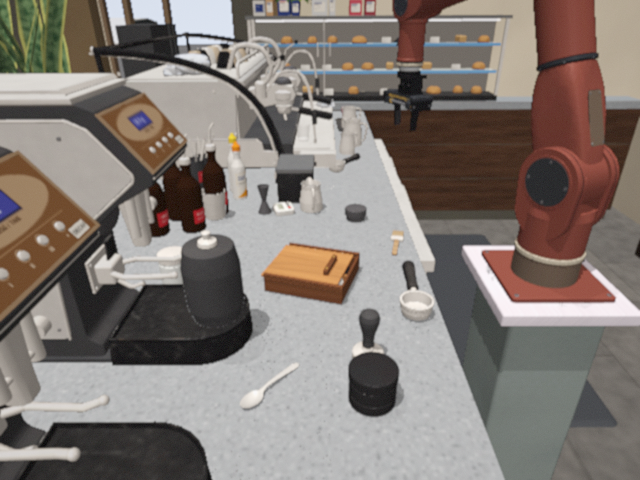

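The scene view shows the box at about (285,285), its bar at about (293,284), and the tamper at (238,385). The distributor is at (404,220) and the pitcher at (373,180). In the side view the box is at about (312,272). I'll enlarge both.

Run:
```python
import cv2, numpy as np
a=cv2.imread('pics/scene0.png')[233:333,222:347]; b=cv2.imread('pics/side0.png')[233:308,258:368]
a=cv2.resize(a,None,fx=5,fy=5,interpolation=cv2.INTER_CUBIC); cv2.imwrite('pics/ca.png',a)
```

```text
(no output)
```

View pics/ca.png

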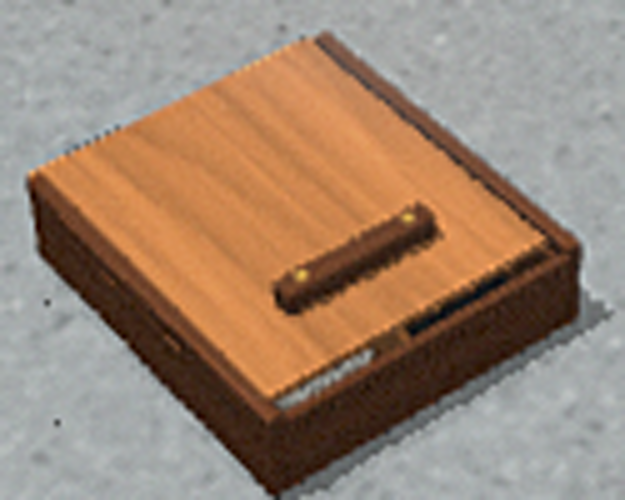

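The crop shows the cover slightly ajar. The box's lower corners are at crop (275,495), (577,322) and (40,252), and the bar screws are at (302,273) and (408,215).

```bash
cat > h.py <<'E'
import numpy as np
np.set_printoptions(precision=4,suppress=True)
def ray(K,T,u,v,z):
    d=T[:3,:3]@np.array([(u-K[0,2])/K[0,0],-(v-K[1,2])/K[1,1],-1.]); o=T[:3,3]
    return o+d*(z-o[2])/d[2]
E
python3 - <<'E'
from workcell import robot, eyes
from h import *
d=eyes.snapshot('scene'); K,T=d['camera_matrix'],d['T']
r=lambda u,v,z: ray(K,T,222+u/5,233+v/5,z)
fl,fr,rl=r(275,493,0),r(577,322,0),r(40,252,0)
print('bottom',fl,fr,rl)
tfl,tfr,trl,trr=r(270,415,.049),r(578,246,.049),r(32,180,.049),r(325,35,.049)
print('top',tfl,tfr,trl,trr)
for a,b in((fr,fl),(tfr,tfl),(trr,trl)): e=b-a; print('len',np.linalg.norm(e),'yaw',np.arctan2(-e[0],e[1]))
for a,b in((fl,rl),(tfl,trl),(tfr,trr)): e=b-a; print('len',np.linalg.norm(e),'yaw',np.arctan2(e[1],e[0]))
s1,s2=r(302,273,.057),r(408,215,.057); print('screws',s1,s2,(s1+s2)/2, 'yaw',np.arctan2(-(s1-s2)[0],(s1-s2)[1]))
for n,u,v in(('tamper',238,408),('dist',404,228),('pitch',373,198)): print(n,ray(K,T,u,v,0))
E
```

```text
bottom [0.4937 0.1192 0.    ] [ 0.4419 -0.0315  0.    ] [0.6684 0.0644 0.    ]
top [0.492  0.1203 0.049 ] [ 0.4408 -0.0286  0.049 ] [0.663  0.0673 0.049 ] [ 0.6151 -0.0846  0.049 ]
len 0.15937117641113063 yaw -0.331410168853722
len 0.1574925393500922 yaw -0.3310573606657863
len 0.15930241089756778 yaw -0.30509277255240536
len 0.18301328694951638 yaw -0.30420976554827267
len 0.17902889361544158 yaw -0.3003975121823642
len 0.18311854372854916 yaw -0.3106759169311276
screws [0.524  0.0553 0.057 ] [0.5072 0.0021 0.057 ] [0.5156 0.0287 0.057 ] yaw -0.306000378287891
tamper [0.445  0.2984 0.    ]
dist [ 0.43   -0.3365  0.    ]
pitch [ 0.5622 -0.4125  0.    ]
```

arm_command([
  [0, 0, 0, 0.1, -0.05, 0, 1],
  [0, 0, 0, 0.2, -0.1, 0, 1],
  [0, 0, 0, 0.3, -0.15, 0, 1],
  [0, 0, 0.04, 0.4, -0.2, 0, 1],
  [0, 0, 0.08, 0.48, -0.25, 0, 1],
  [0, 0, 0.12, 0.565, -0.3, 0, 1],
  [0, 0, 0.16, 0.6, -0.4, 0, 1],
  [0, 0, 0.2, 0.65, -0.5, 0, 1],
  [0, 0, 0.228, 0.7, -0.58, 0, 1],
  [0, 0, 0.228, 0.75, -0.66, 0, 1],
])

```text
clock: 1.15
ee_pos: [0.4677, -0.1634, 0.2225]
ee_rot: [[0.951, -0.309, -0.0], [-0.309, -0.951, -0.0], [-0.0, 0.0, -1.0]]
contact_force: [1.3, 0.1, -0.2]
grip_width: 0.0149
grasp_force: 0.0
```

Run:
```python
from workcell import robot
from h import *
s=robot.read_state();R=s['ee_rot'];p=s['ee_pos'];print(s['clock'],p,R,s['grip_width'],s['qpos'],s['contact_force'])
print(R.T@(np.array([.4926,.0361,.2])-p)/.5, (np.arctan2(R[1,0],R[0,0])+.31)/np.pi)
```

```text
1.15 [ 0.4677 -0.1634  0.2225] [[ 0.9511 -0.3088 -0.0001]
 [-0.3088 -0.9511 -0.0002]
 [-0.      0.0003 -1.    ]] 0.014887559195971926 [ 0.4784  0.0321 -0.2365  1.8204  0.0081  1.2901 -1.6449] [ 1.2979  0.0785 -0.1979]
[-0.0758 -0.3948  0.0449] -0.0012399092073286508
```

arm_command([
  [0, 0, 0, -0.02, -0.09, 0, 1],
  [0, 0, 0, -0.04, -0.18, 0.02, 1],
  [0, 0, 0, -0.06, -0.27, 0.04, 1],
  [0, 0, 0, -0.07, -0.359, 0.04, 1],
  [0, 0, 0, -0.07, -0.359, 0.04, 1],
  [0, 0, 0, -0.07, -0.359, 0.04, 1],
])

```text
clock: 1.75
ee_pos: [0.4895, 0.0171, 0.2024]
ee_rot: [[0.953, -0.303, -0.0], [-0.303, -0.953, -0.0], [-0.0, 0.0, -1.0]]
contact_force: [0.6, 0.3, 0.2]
grip_width: 0.0001
grasp_force: 0.0
```

Run:
```python
from workcell import robot,eyes
from h import *
import cv2
s=robot.read_state();print(s['clock'],s['ee_pos'],s['grip_width'],s['contact_force'],s['qvel'])
d=eyes.snapshot('wrist');cv2.imwrite('pics/w1.png',d['image']);print(d['camera_matrix'],d['T_tool_cam'])
```

```text
1.75 [0.4895 0.0171 0.2024] 0.00012160867224207846 [0.5866 0.252  0.1629] [ 0.0282 -0.0033  0.0404  0.0036  0.0046  0.0025  0.0059]
[[395.9906   0.     319.8357]
 [  0.     395.9906 239.142 ]
 [  0.       0.       1.    ]] [[ 0.0005  0.9548  0.2971  0.0816]
 [ 1.     -0.0002 -0.0009  0.0005]
 [-0.0008  0.2971 -0.9548 -0.1621]
 [ 0.      0.      0.      1.    ]]
```

View pics/w1.png

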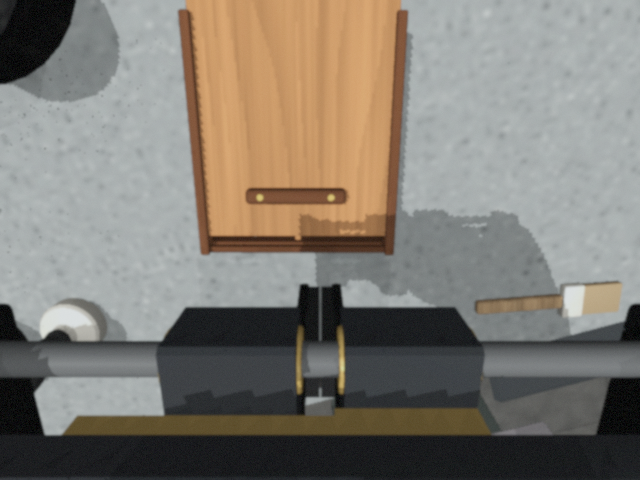

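The wrist view shows the bar screws at (259,198) and (331,198), and the bar's front edge at row 203. The box's front edge is at row 253, with corners at columns 202 and 393. The tamper is clear of the arm on the left.

Run:
```python
from workcell import robot,eyes
from h import *
s=robot.read_state()
d=eyes.snapshot('wrist');W=np.eye(4);W[:3,:3]=s['ee_rot'];W[:3,3]=s['ee_pos'];T=W@d['T_tool_cam'];K=d['camera_matrix']
R=s['ee_rot'];p=s['ee_pos'];print(s['clock'],p)
for n,u,v,z in(('s1',259,198,.057),('s2',331,198,.057),('barfront',295,203.5,.057),('fl',202,254,.049),('fr',394,254,.049),('rl',180,11,.049),('rr',408,11,.049),('tamper',73,328,0.0)):
    q=ray(K,T,u,v,z);print(n,q,'tool/0.5:',R.T@(q-p)/.5)
```

```text
1.8 [0.4894 0.0157 0.2024]
s1 [0.5227 0.0544 0.057 ] tool/0.5: [ 0.0398 -0.0942  0.2907]
s2 [0.5054 0.0004 0.057 ] tool/0.5: [0.0398 0.0192 0.2908]
barfront [0.5099 0.0289 0.057 ] tool/0.5: [ 0.0309 -0.0377  0.2907]
fl [0.4912 0.1186 0.049 ] tool/0.5: [-0.0594 -0.1972  0.3067]
fr [ 0.4417 -0.0357  0.049 ] tool/0.5: [-0.0594  0.1269  0.3068]
rl [0.6645 0.0625 0.049 ] tool/0.5: [ 0.3048 -0.1963  0.3066]
rr [ 0.6153 -0.0911  0.049 ] tool/0.5: [0.3051 0.1262 0.3067]
tamper [0.4451 0.2973 0.    ] tool/0.5: [-0.2564 -0.5094  0.4046]
```

arm_command([
  [0, 0, 0, -0.006, -0.037, 0, 1],
  [0, 0, 0, -0.006, -0.037, 0.08, 1],
  [0, 0, 0, -0.006, -0.037, 0.16, 1],
  [0, 0, 0, -0.006, -0.037, 0.22, 1],
  [0, 0, 0, -0.006, -0.037, 0.24, 1],
  [0, 0, 0, -0.006, -0.037, 0.24, 1],
  [0, 0, 0, -0.006, -0.037, 0.24, 1],
  [0, 0, 0, -0.006, -0.037, 0.24, 1],
])

```text
clock: 2.65
ee_pos: [0.4937, 0.0346, 0.0843]
ee_rot: [[0.952, -0.306, 0.003], [-0.306, -0.952, 0.0], [0.003, -0.001, -1.0]]
contact_force: [-0.6, -0.5, -0.5]
grip_width: 0.0005
grasp_force: 0.0
```

```bash
cat > st.py <<'E'
from workcell import robot
from h import *
s=robot.read_state();R=s['ee_rot'];p=s['ee_pos'];print(s['clock'],p,s['contact_force'],'yaw',np.arctan2(R[1,0],R[0,0]))
print('to bar face', R.T@(np.array([.5102,.0289,.05])-p))
E
python3 st.py
```

```text
2.65 [0.4937 0.0346 0.0843] [-0.6484 -0.4588 -0.5279] yaw -0.3110658176774755
to bar face [0.0174 0.0004 0.0344]
```

arm_command([
  [0, 0, 0, 0, 0, 0.03, 1],
  [0, 0, 0, 0, 0, 0.05, 1],
  [0, 0, 0, 0, 0, 0.065, 1],
  [0, 0, 0, 0, 0, 0.072, 1],
  [0, 0, 0, 0, 0, 0.072, 1],
  [0, 0, 0, 0, 0, 0.072, 1],
])

```text
clock: 3.25
ee_pos: [0.4926, 0.0348, 0.0468]
ee_rot: [[0.952, -0.305, 0.0], [-0.305, -0.952, 0.0], [0.0, -0.0, -1.0]]
contact_force: [0.6, 0.7, 0.2]
grip_width: 0.0005
grasp_force: 0.0
```

```bash
python3 st.py
```

```text
3.25 [0.4926 0.0348 0.0468] [0.6316 0.714  0.242 ] yaw -0.3104572325094117
to bar face [ 0.0186  0.0003 -0.0031]
```

arm_command([
  [0, 0, 0, 0.012, 0, -0.002, 1],
  [0, 0, 0, 0.024, 0, -0.002, 1],
  [0, 0, 0, 0.036, 0, -0.002, 1],
  [0, 0, 0, 0.054, 0, -0.002, 1],
  [0, 0, 0, 0.072, 0, -0.002, 1],
  [0, 0, 0, 0.09, 0, -0.002, 1],
  [0, 0, 0, 0.11, 0, -0.002, 1],
  [0, 0, 0, 0.13, 0, -0.002, 1],
  [0, 0, 0, 0.15, 0, -0.002, 1],
  [0, 0, 0, 0.16, 0, -0.002, 1],
])

```text
clock: 4.25
ee_pos: [0.5696, 0.01, 0.0475]
ee_rot: [[0.952, -0.306, 0.0], [-0.306, -0.952, 0.0], [0.0, -0.0, -1.0]]
contact_force: [-1.5, 0.7, 1.7]
grip_width: 0.0004
grasp_force: 1.1
```

arm_command([
  [0, 0, 0, 0.01, 0, 0, 1],
  [0, 0, 0, 0.02, 0, 0, 1],
  [0, 0, 0, 0.03, 0, 0, 1],
  [0, 0, 0, 0.04, 0, 0, 1],
  [0, 0, 0, 0.05, 0, 0, 1],
  [0, 0, 0, 0.06, 0, 0, 1],
])

```text
clock: 4.85
ee_pos: [0.5973, 0.0011, 0.0475]
ee_rot: [[0.952, -0.306, -0.0], [-0.306, -0.952, 0.0], [-0.0, 0.0, -1.0]]
contact_force: [-1.4, 1.0, -0.8]
grip_width: 0.0007
grasp_force: 1.1
```

```bash
python3 st.py
```

```text
4.85 [0.5973 0.0011 0.0475] [-1.44    1.0381 -0.7928] yaw -0.3104981671392138
to bar face [-0.0915  0.0001 -0.0025]
```

arm_command([
  [0, 0, 0, 0.01, 0, 0, 1],
  [0, 0, 0, 0.02, 0, 0, 1],
  [0, 0, 0, 0.03, 0, 0, 1],
  [0, 0, 0, 0.035, 0, 0, 1],
  [0, 0, 0, 0.035, 0, 0, 1],
])

```text
clock: 5.35
ee_pos: [0.6144, -0.0046, 0.0476]
ee_rot: [[0.952, -0.306, 0.001], [-0.306, -0.952, -0.0], [0.001, -0.0, -1.0]]
contact_force: [-0.1, -0.1, 0.6]
grip_width: 0.0005
grasp_force: 0.0
```

arm_command([
  [0, 0, 0, 0.006, 0, 0, 1],
  [0, 0, 0, 0.012, 0, 0, 1],
  [0, 0, 0, 0.012, 0, 0, 1],
])

```text
clock: 5.65
ee_pos: [0.62, -0.0063, 0.0477]
ee_rot: [[0.952, -0.306, 0.001], [-0.306, -0.952, -0.0], [0.001, -0.0, -1.0]]
contact_force: [0.5, 0.2, -0.3]
grip_width: 0.0008
grasp_force: 0.0
```

arm_command([
  [0, 0, 0, 0.006, 0, 0, 1],
  [0, 0, 0, 0.012, 0, 0, 1],
  [0, 0, 0, 0.012, 0, 0, 1],
])

```text
clock: 5.95
ee_pos: [0.6235, -0.0074, 0.0474]
ee_rot: [[0.952, -0.305, -0.004], [-0.305, -0.952, 0.0], [-0.004, 0.001, -1.0]]
contact_force: [-11.8, 2.1, 7.7]
grip_width: 0.0005
grasp_force: 5.4
```

arm_command([
  [0, 0, 0, 0.002, 0, 0, 1],
  [0, 0, 0, 0.002, 0, 0, 1],
  [0, 0, 0, 0.002, 0, 0, 1],
])

```text
clock: 6.25
ee_pos: [0.6235, -0.0073, 0.0474]
ee_rot: [[0.952, -0.305, -0.006], [-0.305, -0.952, 0.0], [-0.005, 0.001, -1.0]]
contact_force: [-14.6, 2.6, 10.7]
grip_width: 0.0004
grasp_force: 7.2
```

arm_command([
  [0, 0, 0, -0.02, 0, 0, 1],
  [0, 0, 0, -0.04, 0, -0.05, 1],
  [0, 0, 0, -0.1, 0, -0.12, 1],
  [0, 0, 0, -0.17, 0, -0.18, 1],
  [0, 0, 0, -0.26, 0, -0.24, 1],
  [0, 0, 0, -0.3, 0, -0.3, 1],
  [0, 0, 0, -0.3, 0, -0.3, 1],
  [0, 0, 0, -0.3, 0, -0.3, 1],
])

```text
clock: 7.05
ee_pos: [0.484, 0.0375, 0.1987]
ee_rot: [[0.952, -0.306, 0.004], [-0.306, -0.952, -0.001], [0.004, -0.0, -1.0]]
contact_force: [0.3, -0.2, -0.7]
grip_width: 0.0005
grasp_force: 0.0
```

```bash
python3 st.py
python3 - <<'E'
from workcell import robot,eyes
import cv2
d=eyes.snapshot('wrist')['image'];e=eyes.snapshot('scene')['image'];cv2.imwrite('pics/w2.png',d);cv2.imwrite('pics/s2.png',e)
E
```

```text
7.05 [0.484  0.0375 0.1987] [ 0.3493 -0.216  -0.7437] yaw -0.31051280210080173
to bar face [0.027  0.0003 0.1488]
```

View pics/w2.png

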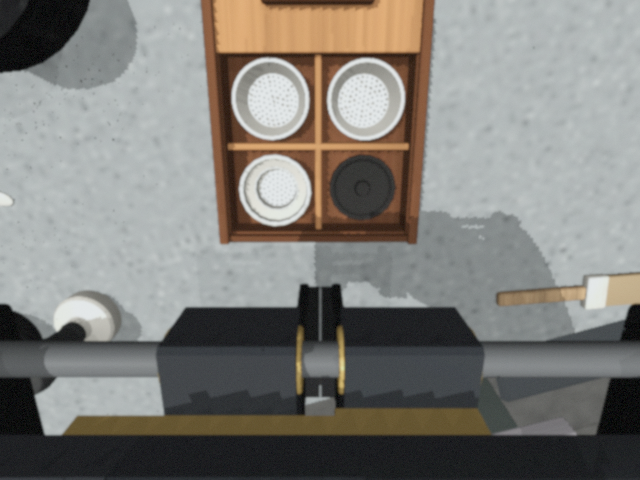

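The single basket (narrow inner floor, shoulder) is front-left, with its rim centre at (276,190). The two doubles are at the back and the disc is front-right. The cover's edge is at row 52, clear of all the compartments.

Run:
```python
from workcell import robot,eyes
from h import *
s=robot.read_state()
d=eyes.snapshot('wrist');W=np.eye(4);W[:3,:3]=s['ee_rot'];W[:3,3]=s['ee_pos'];T=W@d['T_tool_cam'];K=d['camera_matrix']
R=s['ee_rot'];p=s['ee_pos'];c=np.array([.5535,.0145,0]);B=np.array([[.952,.305,0],[-.305,.952,0],[0,0,1]])
print(s['clock'],p)
for n,u,v,z in(('rim',275.5,190,.030),('disc',362,187,.018),('edge',318,52,.043),('barfront',318,3,.057)):
    q=ray(K,T,u,v,z);print(n,q,'box',B.T@(q-c),'tool/.5',R.T@(q-p)/.5)
t=np.array([-.05,.038,0.03]);q=c+B@t;print('nominal',q,R.T@(q-p)/.5)
```

```text
7.15 [0.4835 0.0372 0.1969]
rim [0.5159 0.0649 0.03  ] box [-0.0512  0.0365  0.03  ] tool/.5 [ 0.0447 -0.0726  0.3338]
disc [ 0.4938 -0.0054  0.018 ] box [-0.0508 -0.0372  0.018 ] tool/.5 [0.0457 0.0747 0.3578]
edge [ 0.6037 -0.0009  0.043 ] box [0.0524 0.0007 0.043 ] tool/.5 [ 0.2522 -0.0012  0.3077]
barfront [ 0.6304 -0.0096  0.057 ] box [0.0806 0.0006 0.057 ] tool/.5 [ 0.3085 -0.001   0.2797]
nominal [0.5175 0.0659 0.03  ] [ 0.0472 -0.0756  0.3338]
```

arm_command([
  [0, 0, 0, 0.02, -0.04, 0, 1],
  [0, 0, 0, 0.046, -0.074, 0.05, 1],
  [0, 0, 0, 0.046, -0.074, 0.1, 1],
  [0, 0, 0, 0.046, -0.074, 0.15, 1],
  [0, 0, 0, 0.046, -0.074, 0.2, 1],
  [0, 0, 0, 0.046, -0.074, 0.23, 1],
  [0, 0, 0, 0.046, -0.074, 0.25, 1],
  [0, 0, 0, 0.046, -0.074, 0.25, 1],
  [0, 0, 0, 0.046, -0.074, 0.25, 1],
  [0, 0, 0, 0.046, -0.074, 0.25, 1],
])

```text
clock: 8.2
ee_pos: [0.5173, 0.066, 0.0736]
ee_rot: [[0.952, -0.306, 0.002], [-0.306, -0.952, 0.0], [0.002, -0.001, -1.0]]
contact_force: [-0.2, -0.2, 0.5]
grip_width: 0.0009
grasp_force: 0.0
```

```bash
python3 st.py
python3 - <<'E'
from workcell import eyes
import cv2
e=eyes.snapshot('scene')['image'][190:440,150:440];cv2.imwrite('pics/s3.png',cv2.resize(e,None,fx=2,fy=2))
E
```

```text
8.2 [0.5173 0.066  0.0736] [-0.2331 -0.1882  0.5278] yaw -0.3105800379808925
to bar face [0.0045 0.0375 0.0236]
```

View pics/s3.png

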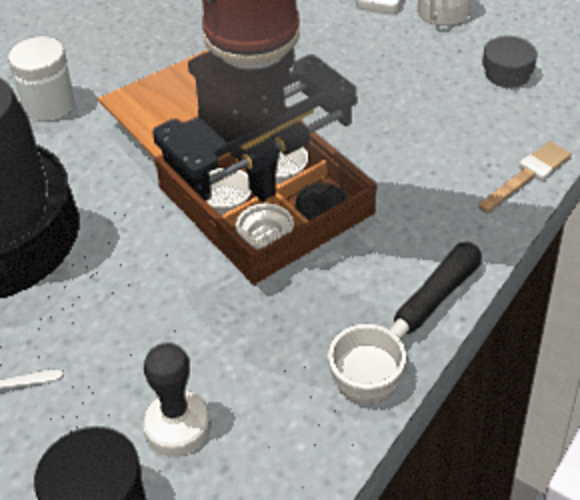

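The fingertips hover above the front-left stepped basket, tips at crop (262,195), and everything around the box is in place. Next I hold the pose.

arm_command([
  [0, 0, 0, 0, 0, 0, 1],
  [0, 0, 0, 0, 0, 0, 1],
  [0, 0, 0, 0, 0, 0, 1],
  [0, 0, 0, 0, 0, 0, 1],
  [0, 0, 0, 0, 0, 0, 1],
  [0, 0, 0, 0, 0, 0, 1],
  [0, 0, 0, 0, 0, 0, 1],
  [0, 0, 0, 0, 0, 0, 1],
  [0, 0, 0, 0, 0, 0, 1],
  [0, 0, 0, 0, 0, 0, 1],
])

```text
clock: 9.25
ee_pos: [0.5165, 0.0659, 0.0726]
ee_rot: [[0.952, -0.306, -0.0], [-0.306, -0.952, 0.0], [-0.0, -0.0, -1.0]]
contact_force: [0.4, 0.6, -0.0]
grip_width: 0.0006
grasp_force: 0.0
```

arm_command([
  [0, 0, 0, 0, 0, 0, 1],
  [0, 0, 0, 0, 0, 0, 1],
  [0, 0, 0, 0, 0, 0, 1],
  [0, 0, 0, 0, 0, 0, 1],
  [0, 0, 0, 0, 0, 0, 1],
  [0, 0, 0, 0, 0, 0, 1],
  [0, 0, 0, 0, 0, 0, 1],
  [0, 0, 0, 0, 0, 0, 1],
  [0, 0, 0, 0, 0, 0, 1],
  [0, 0, 0, 0, 0, 0, 1],
])

```text
clock: 10.25
ee_pos: [0.5165, 0.0659, 0.0725]
ee_rot: [[0.952, -0.306, -0.0], [-0.306, -0.952, 0.0], [-0.0, -0.0, -1.0]]
contact_force: [0.4, -0.0, 0.2]
grip_width: 0.0008
grasp_force: 0.0
```

arm_command([
  [0, 0, 0, 0, 0, 0, 1],
  [0, 0, 0, 0, 0, 0, 1],
  [0, 0, 0, 0, 0, 0, 1],
  [0, 0, 0, 0, 0, 0, 1],
  [0, 0, 0, 0, 0, 0, 1],
  [0, 0, 0, 0, 0, 0, 1],
  [0, 0, 0, 0, 0, 0, 1],
  [0, 0, 0, 0, 0, 0, 1],
  [0, 0, 0, 0, 0, 0, 1],
  [0, 0, 0, 0, 0, 0, 1],
])

```text
clock: 11.25
ee_pos: [0.5165, 0.0659, 0.0726]
ee_rot: [[0.952, -0.306, 0.0], [-0.306, -0.952, 0.0], [-0.0, -0.0, -1.0]]
contact_force: [-0.2, -0.3, 1.0]
grip_width: 0.0004
grasp_force: 0.0
```

arm_command([
  [0, 0, 0, 0, 0, 0, 1],
  [0, 0, 0, 0, 0, 0, 1],
  [0, 0, 0, 0, 0, 0, 1],
  [0, 0, 0, 0, 0, 0, 1],
  [0, 0, 0, 0, 0, 0, 1],
  [0, 0, 0, 0, 0, 0, 1],
  [0, 0, 0, 0, 0, 0, 1],
  [0, 0, 0, 0, 0, 0, 1],
  [0, 0, 0, 0, 0, 0, 1],
  [0, 0, 0, 0, 0, 0, 1],
])

```text
clock: 12.25
ee_pos: [0.5165, 0.0659, 0.0726]
ee_rot: [[0.952, -0.306, -0.0], [-0.306, -0.952, 0.0], [-0.0, -0.0, -1.0]]
contact_force: [0.5, -0.5, 0.5]
grip_width: 0.0007
grasp_force: 0.0
```

```bash
python3 st.py; python3 -c "
from workcell import robot
print(robot.hand_in())"
```

```text
12.25 [0.5165 0.0659 0.0726] [ 0.4759 -0.5396  0.4811] yaw -0.3104809396349434
to bar face [0.0053 0.0371 0.0226]
the job is handed in; nothing more can be done
None
```

I pushed the cover back to its stop and handed the job in after a 4 s hold, with the fingertips still about 4 cm above the single basket, the front-left one seen from the robot; no verdict came back.

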